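# Cradle a sealed ballast bar heavy end on the sprung saddle

### The arm

A 7-joint arm with a two-finger parallel gripper is mounted at the origin on a cart in front of the work surface, level with it; the furniture and walls round the work are solid. World frame = base frame: x ahead of the robot, y to its left, z up, the work surface at z = 0. Lengths are in m, angles in rad, forces in N, time in s.
With the tool pointing down it reaches from about 0.4 to 0.85 m from the base axis. Payload 4.5 kg.
Tool frame: the origin (TCP) lies where the fingers leave the gripper's body, on its centre line; the fingertips stand 64 mm ahead of it and the grasp point (between the pads) lies 45 mm ahead of it; z points along the fingers, y is the line along which they close (so a half turn about z gives the same grasp; the last joint's range is limited). The gripper opens to 88 mm and grips with 3 to 60 N. Pads are 18 mm wide; open, the fingers measure 123 mm over their backs; the gripper's body (75 mm by 187 mm) begins 45 mm behind the grasp point.
Start: joints at [1.148, 0.689, -0.195, 1.565, 0.157, 0.902, -0.215], TCP at [0.276, -0.561, 0.303] pointing down, gripper open.
Joint ranges: [-3.01, 3.01], [-0.46, 2.08], [-1.47, 1.51], [0.13, 2.56], [-1, 4.14], [0.04, 2.09], [-2.66, 2.66]. Speed limits (rad/s): [2.57, 2.57, 3.14, 3.14, 3.14, 3.14, 3.14].

### API

Orientations are given as a unit quaternion [x, y, z, w].
In Python, from plant import r gives the robot as it stands.
- The arm moves only by the tool play_rows, never from a script. Its arguments are lists of equal length, an entry for each row: "translation": the shift along the tool's x, y, z in m, a list of three; "delta_rot": the turn, a rotation vector about the tool's x, y, z in degrees, a list of three; "grip": the opening, from -1 (shut) to 1 (fully open). In form: {"translation": [[x, y, z], ...], "delta_rot": [[rx, ry, rz], ...], "grip": [grip, ...]}. A call has 1 to 20 rows; each row shifts and turns the commanded pose from where the row before left it, along the tool's axes as they then stand; what a row does not reach is not made up. A row lasts 1/8 s, in which the tool goes at most 62.5 mm and 10.7 degrees, less where a joint would pass 70% of its speed; a pose out of reach is approached as far as the arm can. A call with a gripper value outside its range is refused whole. The fingers move at their own pace and stop on an object; "squeeze" is the grip in N (left out, the last holds). Time passes only in rows, so rows that do not move let the fingers close. It gives the time, the measured TCP pose, the force, the opening and the grip force at its end, in the units of the state.
- r.get_state(): the state, without advancing time (a new reading comes with each control period).
- r.snapshot(name): name is "side" or "top"; returns the picture (420x560x3 uint8, blue, green, red); there is no depth.
- r.get_calibration(name): a dict with "intrinsics" (3x3 intrinsics, pixels), "eye" and "rotation" of the camera in the world. Camera axes: x right, y up, looking along -z (the intrinsics and any distortion apply to the point x, -y, -z); pixel columns grow to the right and rows downward; lengths in m; the calibration is good to about 2 mm. A picture is of the moment at which its call begins. get_calibration takes no time and is no camera call.
- r.finish_job(): hands the job in; it is judged then, once.
Trained networks look in the newest picture that a camera, given by its name, has taken for a name from the list of things; names that differ only in an ending like _2 or _b are one class to them, and where a whole thing is asked for, a point or a joint stands for the part that bears it (a point fixed in the world has none). Each returns a list of dicts, best first, with "confidence" (0 to 1); they miss things now and then, are a little off and sometimes report something else, mostly with a low value. They report only what shows in the picture. A call takes as long as a camera call.
- r.look_for(camera, target): "point" ([x, y, z] in m, in world coordinates, good to about 4 mm: the middle of the surface that is visible of it).
- r.silhouettes(camera, target): "pixels" (420x560 bool, what is visible of it).
The state is a dict: "clock": time; "q": joint angles; "qd": joint speeds; "joint_torque": joint torques, N m; "tool_pos": TCP position; "eef_rot": TCP orientation; "contact_force": force on the tool from outside, world axes, zero at the start; "moment": the same for the moment, N m; "opening": opening from 0.0 (shut) to 1.0 (fully open); "finger_force": force on a finger pad.
Only numpy, scipy, OpenCV 4.12 (cv2) and the standard library are available. Lean on these libraries where they do the work, as an engineer would, in place of code of your own. Each camera call takes 0.05 s, during which the arm holds its last target. There are 200 camera calls.

### The job

One end of the sealed ballast bar hides a slug, and only its hang tells which: lift it by its orange swivel tab until it hangs free about 10 cm over the desk and see which end dips. Lay it in the cradle with the heavy end on the blue sprung saddle and let go of it, so that it lies level in both saddles with the blue pad pushed down. Then swing the steel strap over the bar, fully down into its catch, without toppling the small weight or the vial.

Things in the scene. Friction and masses are not known exactly. Their poses are not given: they have to be found in the camera images.
- bar: Sealed bar, 200 mm long along its x: aluminium tube 26 mm in diameter, two identical black square caps (30x30, 20 long); 0.43 kg. Origin: centre of the underside; z up through the tab. Starts level. Which end (+x or -x) is heavy varies and shows only in this body's tilt as it hangs: about 0.35 rad, heavy end down, the lowest edge then 35 mm below the origin.
- bar_mid (a point): Middle of the tube's axis, 15 mm above the bar's underside. Inside, a 0.26 kg slug sits 62 mm from here towards the heavy end; it stays there as long as the bar is kept tab upward.
- tab_grip (a point): Grip point of the orange swivel tab on the bar's middle: a plate 26 mm along the bar's x, 10 mm thick along its y, its top 15 mm above this point. It swivels up to 0.35 rad either way on a pin along y, 34 mm below this point and 37 mm above the bar's underside; a weak spring (0.05 N m/rad) stands it upright. Two grey cheeks by the pin end 26 mm below this point: keep fingertips above them.
- cradle: Cradle on a 240x90 mm wooden base fixed to the desk, long along its x. Origin: centre of its underside; z up. Saddles 30 mm long, 37 mm wide between grey side walls, at x = -91 mm (fixed, floor at z = 30 mm) and x = +91 mm (blue sprung pad); walls to z = 43 mm, flared above to 54 mm; end walls at x = +-113 mm, to z = 40 mm.
- cradle_seat (a point): Middle of the cradle at the level of both saddles, at x = 0, y = 0, z = 30 mm of the cradle. The origin of the properly seated bar lies here, the bar's x along the cradle's x either way round; the top of its tube is then at z = 58 mm of the cradle.
- cradle_pad (a joint): Travel of the blue sprung saddle pad (m): 0 up (its top at z = 38 mm of the cradle), 0.008 fully down (z = 30 mm, level with the other saddle). It starts down at about 1.8 N and is fully down at 2.4 N: the heavy end pushes it down by weight alone, the light end does not.
- cradle_strap (a joint): Angle of the steel strap (rad): 0 closed, level across the bar in its forked catch; it starts open at 1.75 to 2.1 (pi/2 is upright; stop at 2.2). Stiff hinge (about 0.03 N m): it stays wherever it is left. Strap 14 mm wide, 5 mm thick, 86 mm long.
- strap_hinge (a point): Hinge axis of the strap, parallel to the cradle's x, fixed at x = 62, y = +36, z = 66 mm of the cradle. At angle a the strap points from here along -y cos(a) + z sin(a) of the cradle. The catch is a fork at y = -36 mm whose prongs (x = 62 +-12 mm) end at z = 73 mm.
- strap_tip (a point): Middle of the strap's thickness 80 mm from the hinge axis, near its free end, which has a 10 mm lip on its upper face (the rear face when open).
- cal_weight: Brass-coloured calibration weight, 22x22x40 mm, standing loose on the desk; origin at the centre of its underside. Bystander.
- vial: Small capped sample vial, 25x25x62 mm, standing loose on the desk; origin at the centre of its underside. Bystander.

How it is judged:
On the way, in this order (a step that is already met when the one before it is completed fails the run):
1. the bar hangs by its tab clear of the desk, tilted by its heavy end (height (world z) of bar above 0.06 m and angle between bar's own z axis and vertical above 0.15 rad), for 0.2 s.
2. the bar lies level in both saddles, the sprung pad pushed down by its weight, released, the strap still open (x of bar in the frame of cradle between -0.015 and 0.015 m and y of bar in the frame of cradle between -0.008 and 0.008 m and z of bar in the frame of cradle between 0.024 and 0.036 m and angle between the x axis of bar and the x axis of cradle, either way round below 0.1 rad and angle between bar's own z axis and vertical below 0.05 rad and value of joint cradle_pad above 0.0055 m and contact force between each of the fingers, the arm and anything else below 0.2 N and value of joint cradle_strap above 0.7 rad), for 0.2 s.
3. the strap is fully down in its catch (value of joint cradle_strap below 0.08 rad), for 0.1 s.
At the end, for the whole second after the job is handed in: The bar lies at rest and level (within 0.05 rad) in both saddles, centred within 15 mm along and 8 mm across the cradle and aligned with it within 0.1 rad, its heavy end holding the blue pad down at least 5.5 mm; the strap is down in its catch (joint under 0.08 rad) (x of bar in the frame of cradle between -0.015 and 0.015 m and y of bar in the frame of cradle between -0.008 and 0.008 m and z of bar in the frame of cradle between 0.024 and 0.036 m and angle between the x axis of bar and the x axis of cradle, either way round below 0.1 rad and angle between bar's own z axis and vertical below 0.05 rad and value of joint cradle_pad above 0.0055 m and value of joint cradle_strap below 0.08 rad and linear speed of bar below 0.02 m/s); the robot touches nothing.
It fails at once if the calibration weight is toppled (angle between cal_weight's own z axis and vertical above 0.5 rad).
It fails at once if the vial is toppled (angle between vial's own z axis and vertical above 0.5 rad).
It also fails if it takes over 64 s, if anything falls off the work surface, if the arm or the gripper's body presses on something with over 40 N, if the wrist force passes 120 N, or if a joint passes its speed limit or range.

## Working session

There is one attempt and no reset: what is moved stays moved. The work goes in short steps, Python scripts to look and compute and a tool call to move; the robot and the scene stay as the last step left them, time stands still between calls to the robot, and variables do not carry over. Pictures are saved under pics/ and viewed, at most 10 in all, crops included, and the job is handed in when it is done.

Besides the shell and the picture viewer there is one more tool, called after "Emit:" in YAML: its name, and indented under it one key for each argument. play_rows: Moves the arm, as the interface text tells. Its arguments: {"type":"object","properties":{"translation":{"type":"array","items":{"type":"array","items":{"type":"number"}}},"delta_rot":{"type":"array","items":{"type":"array","items":{"type":"number"}}},"grip":{"type":"array","items":{"type":"number"}},"squeeze":{"type":"number"}},"required":["translation","delta_rot","grip"]}

```bash
mkdir -p pics; ls; cat > h.py <<'E'
import numpy as np, cv2
from plant import r
from scipy.spatial.transform import Rotation as R
def proj(cam,P):
    c=r.get_calibration(cam);P=np.atleast_2d(P)
    p=(P-np.array(c['eye']))@np.array(c['rotation']);p=p*[1,-1,-1]
    q=p@np.array(c['intrinsics']).T
    return q[:,:2]/q[:,2:]
def ray(cam,uv,z):
    c=r.get_calibration(cam)
    d=np.linalg.inv(np.array(c['intrinsics']))@np.array([uv[0],uv[1],1.]);d=np.array(c['rotation'])@(d*[1,-1,-1])
    e=np.array(c['eye']);return e+d*(z-e[2])/d[2]
E
python3 - <<'E'
from h import *
s=r.get_state();print({k:np.round(v,3) for k,v in s.items()})
for cam in('side','top'):
    c=r.get_calibration(cam);print(cam,c)
    cv2.imwrite(f'pics/{cam}0.png',r.snapshot(cam))
    for t in('bar','tab_grip','cradle','cradle_pad','cradle_strap','strap_tip','cal_weight','vial'):
        o=r.look_for(cam,t);print(t,[(np.round(x['point'],3),round(x['confidence'],2)) for x in o[:2]])
E
```

```text
pics
{'clock': np.float64(0.0), 'q': array([ 1.148,  0.69 , -0.195,  1.566,  0.157,  0.902, -0.215]), 'qd': array([-0.   , -0.001,  0.   ,  0.001,  0.001,  0.   , -0.001]), 'joint_torque': array([ 1.0000e-03, -5.2757e+01, -1.2670e+00, -1.5343e+01, -5.3000e-02,
        6.0000e-03,  0.0000e+00]), 'tool_pos': array([ 0.275, -0.56 ,  0.302]), 'eef_rot': array([ 0.974,  0.226, -0.   , -0.001]), 'contact_force': array([ 0.397, -0.559, -0.799]), 'moment': array([ 0.029, -0.003,  0.011]), 'finger_force': np.float64(0.0), 'opening': np.float64(1.001)}
side {'intrinsics': array([[513.28693313,   0.        , 275.16921806],
       [  0.        , 513.28693313, 203.63859892],
       [  0.        ,   0.        ,   1.        ]]), 'eye': array([ 0.57914165, -0.82763215,  0.5712648 ]), 'rotation': array([ 0.51094557, -0.01077189,  0.0019436 ,  0.85954337])}
bar [(array([0.511, 0.13 , 0.024]), 0.66)]
tab_grip []
cradle [(array([ 0.513, -0.055,  0.04 ]), 0.75), (array([ 0.527, -0.151,  0.013]), 0.59)]
cradle_pad [(array([ 0.515, -0.056,  0.039]), 0.63)]
cradle_strap [(array([ 0.462, -0.094,  0.115]), 0.
[... 231 characters left out ...]
 0.84)]
top {'intrinsics': array([[411.26054185,   0.        , 277.57082264],
       [  0.        , 411.26054185, 207.29292692],
       [  0.        ,   0.        ,   1.        ]]), 'eye': array([0.53085758, 0.02889063, 0.93278204]), 'rotation': array([ 0.04062467, -0.01968869, -0.70441429,  0.70835197])}
bar [(array([0.507, 0.156, 0.025]), 0.73)]
tab_grip [(array([0.504, 0.158, 0.086]), 0.64)]
cradle [(array([ 0.52 , -0.133,  0.009]), 0.84)]
cradle_pad [(array([ 0.515, -0.051,  0.042]), 0.53)]
cradle_strap [(array([ 0.465, -0.086,  0.121]), 0.66)]
strap_tip [(array([ 0.464, -0.087,  0.118]), 0.51)]
cal_weight [(array([0.668, 0.005, 0.021]), 0.41)]
vial [(array([0.507, 0.158, 0.028]), 0.69)]
```

```bash
sed -i "s/np.array(c\['rotation'\])/R.from_quat(c['rotation']).as_matrix()/" h.py
python3 -c "
import cv2
for n in('side','top'):
    i=cv2.imread(f'pics/{n}0.png');cv2.imwrite(f'pics/{n}0b.png',cv2.resize(i,(784,588),interpolation=cv2.INTER_CUBIC))"
```

```text
(no output)
```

View pics/top0.png

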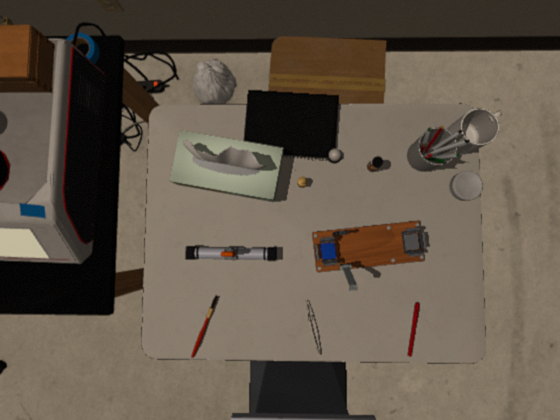

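View pics/side0.png

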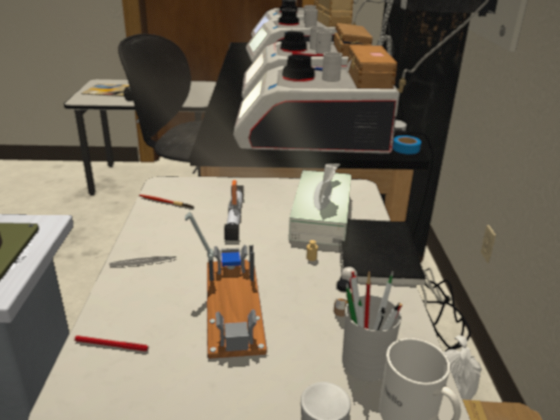

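```bash
python3 - <<'E'
from h import *
from scipy.optimize import least_squares
im={c:r.snapshot(c) for c in('top','side')}
cv2.imwrite('pics/t1.png',im['top'])
for cam in('top','side'):
  for t in('bar','tab_grip','cradle','cradle_pad','cradle_strap','cal_weight','vial'):
    o=r.silhouettes(cam,t)
    for x in o[:2]:
        m=x['pixels'].astype(np.uint8);ys,xs=np.nonzero(m)
        if len(xs)<3: continue
        (c,sz,a)=cv2.minAreaRect(np.c_[xs,ys].astype(np.float32))
        print(cam,t,round(x['confidence'],2),len(xs),np.round([xs.mean(),ys.mean()],1),'rect',np.round(c,1),np.round(sz,1),round(a,1),
          {z:np.round(ray(cam,c,z)[:2],3).tolist() for z in(0,.02,.04,.08)})
hsv=cv2.cvtColor(im['top'],cv2.COLOR_BGR2HSV)
blue=cv2.inRange(hsv,(105,120,60),(130,255,255)); blue[:200]=0;blue[:,:290]=0;blue[:,360:]=0
ys,xs=np.nonzero(blue);print('blue',xs.mean(),ys.mean(),xs.min(),xs.max(),ys.min(),ys.max(),ray('top',(xs.mean(),ys.mean()),.038))
t=im['top']
cv2.imwrite('pics/tz.png',cv2.resize(t[205:305,180:440],(780,300),interpolation=cv2.INTER_CUBIC))
s=im['side'];cv2.imwrite('pics/sz.png',cv2.resize(s[170:360,170:290],(480,760)[:2],interpolation=cv2.INTER_CUBIC)[:600])
E
```

```text
top bar 0.82 1163 [230.2 252.9] rect [230.5 252.5] [91.1 14.1] 0.7 {0: [0.507, 0.163], 0.02: [0.508, 0.16], 0.04: [0.508, 0.157], 0.08: [0.509, 0.151]}
top tab_grip 0.48 45 [227.  253.8] rect [227.5 254. ] [ 4. 11.] 90.0 {0: [0.504, 0.169], 0.02: [0.505, 0.166], 0.04: [0.505, 0.163], 0.08: [0.506, 0.157]}
top cradle 0.73 4593 [368.  247.2] rect [370.6 256.5] [ 62.4 112.1] 83.0 {0: [0.501, -0.152], 0.02: [0.501, -0.148], 0.04: [0.502, -0.144], 0.08: [0.503, -0.137]}
top cradle_pad 0.5 221 [327.8 250.9] rect [327.7 250.8] [15.7 14.2] 83.7 {0: [0.513, -0.057], 0.02: [0.513, -0.055], 0.04: [0.514, -0.053], 0.08: [0.514, -0.049]}
top cradle_pad 0.18 1110 [231.5 253. ] rect [230.5 253. ] [91.1 13.1] 0.7 {0: [0.506, 0.163], 0.02: [0.507, 0.16], 0.04: [0.507, 0.157], 0.08: [0.508, 0.151]}
top cradle_strap 0.68 227 [349.5 278.1] rect [349.5 277.5] [28.5  8.9] 71.6 {0: [0.454, -0.105], 0.02: [0.456, -0.102], 0.04: [0.457, -0.099], 0.08: [0.461, -0.093]}
top cradle_strap 0.5 89 [301.8 182. ] rect [301.5 182. ] [10.  9.] 90.0 {0: [0.669, 0.002], 0.02: [0.666, 0.003], 0.04: [0.663, 0.004], 0.08: 
[... 997 characters left out ...]
ect [230.5 260. ] [16. 19.] 90.0 {0: [0.511, -0.008], 0.02: [0.513, -0.036], 0.04: [0.516, -0.065], 0.08: [0.52, -0.122]}
side cradle_strap 0.54 242 [198.3 231.4] rect [198.  233.5] [47.6  8.1] 61.6 {0: [0.436, 0.087], 0.02: [0.441, 0.055], 0.04: [0.446, 0.023], 0.08: [0.456, -0.041]}
side cal_weight 0.55 164 [311.7 250.6] rect [311.5 250. ] [18.  9.] 90.0 {0: [0.67, 0.031], 0.02: [0.667, 0.001], 0.04: [0.664, -0.029], 0.08: [0.657, -0.089]}
side vial 0.68 327 [341.  297.9] rect [340.9 297.2] [13.8 37.3] 10.6 {0: [0.712, -0.117], 0.02: [0.707, -0.142], 0.04: [0.702, -0.167], 0.08: [0.693, -0.216]}
blue 327.7962962962963 250.73611111111111 321 335 243 259 [ 0.51374435 -0.05336352  0.038     ]
```

View pics/tz.png

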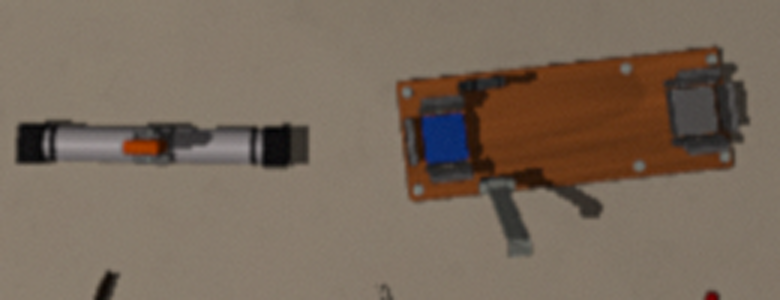

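```bash
python3 - <<'E'
from h import *
P=lambda u,v,z:ray('top',(180+(u+.5)/3-.5,205+(v+.5)/3-.5),z)
b=P(445,137,.038);g=P(693,110,.030);print('pads',b,g,np.linalg.norm((b-g)[:2]),(b+g)/2,np.degrees(np.arctan2(*(b-g)[[1,0]])))
for z in(.01,.015,.02):
  c=np.array([P(*q,z) for q in((398,80),(718,47),(735,165),(411,201))])[:,:2]
  d=c[0]-c[1]+c[3]-c[2]
  print(z,c.mean(0),[round(np.linalg.norm(c[i]-c[i-1]),3) for i in range(4)],np.degrees(np.arctan2(d[1],d[0])))
L=P(17,143,.03);Rr=P(290,145,.03);print('bar',L,Rr,L-Rr,(L+Rr)/2,np.degrees(np.arctan2(*(L-Rr)[[1,0]])))
print('tab',P(143,147,.086))
# side: tab top, tab
t=r.snapshot('side');h=cv2.cvtColor(t,cv2.COLOR_BGR2HSV);m=cv2.inRange(h,(3,150,100),(18,255,255));m[:170]=0;m[225:]=0;m[:,:220]=0;m[:,250:]=0
ys,xs=np.nonzero(m);print('tab side',xs.min(),xs.max(),ys.min(),ys.max(),xs.mean(),ys.mean())
print(proj('side',[[.505,.157,.086],[.505,.157,.071],[.505,.157,.06]]))
# predict base corners + tip both cams given cradle pose
E
```

```text
pads [ 0.51461199 -0.0538047   0.038     ] [ 0.53519701 -0.23327645  0.03      ] 0.18064842370436557 [ 0.5249045  -0.14354058  0.034     ] 96.54311122108444
0.01 [ 0.52503796 -0.1450169 ] [np.float64(0.09), np.float64(0.238), np.float64(0.087), np.float64(0.239)] 96.51565462924928
0.015 [ 0.52506949 -0.1440746 ] [np.float64(0.089), np.float64(0.237), np.float64(0.087), np.float64(0.238)] 96.51565462924927
0.02 [ 0.52510102 -0.1431323 ] [np.float64(0.089), np.float64(0.236), np.float64(0.086), np.float64(0.237)] 96.51565462924927
bar [0.50778598 0.25806752 0.03      ] [0.50784406 0.0579366  0.03      ] [-5.80780507e-05  2.00130916e-01  0.00000000e+00] [0.50781502 0.15800206 0.03      ] 90.01662725164194
tab [0.50714699 0.15686807 0.086     ]
tab side 233 235 181 203 233.6326530612245 191.0
[[232.23867084 182.38236094]
 [232.37444909 188.65352983]
 [232.47290369 193.20083682]]
```

```bash
cat >> h.py <<'E'
def to(p,yaw=None):
    """tool-frame shift to world TCP p (from measured), and rotvec deg to tool-down with tool x at yaw deg"""
    s=r.get_state();T=R.from_quat(s['eef_rot'])
    print('t',round(float(s['clock']),2),'q',np.round(s['q'],2),'pos',np.round(s['tool_pos'],4),'F',np.round(s['contact_force'],1),'open',round(float(s['opening']),3),round(float(s['finger_force']),1))
    print('shift',np.round(T.inv().apply(np.array(p)-s['tool_pos']),4))
    if yaw is not None:
        G=R.from_euler('z',yaw,degrees=True)*R.from_euler('x',180,degrees=True)
        print('rot',np.round(np.degrees((T.inv()*G).as_rotvec()),2),' then shift',np.round(G.inv().apply(np.array(p)-s['tool_pos']),4))
E
python3 -c "
from h import *
to([.508,.157,.25],90)"
```

```text
t 1.75 q [ 1.15  0.69 -0.19  1.57  0.16  0.9  -0.22] pos [ 0.2757 -0.5609  0.3027] F [-0.7  0.  -0.8] open 1.005 0.0
shift [ 0.5251 -0.5419  0.0527]
rot [  0.    -0.   -63.83]  then shift [0.7179 0.2323 0.0527]
```

Emit:
play_rows:
  translation:
    - [0.035, -0.036, 0.0035]
    - [0.035, -0.036, 0.0035]
    - [0.035, -0.036, 0.0035]
    - [0.035, -0.036, 0.0035]
    - [0.035, -0.036, 0.0035]
    - [0.035, -0.036, 0.0035]
    - [0.035, -0.036, 0.0035]
    - [0.035, -0.036, 0.0035]
    - [0.035, -0.036, 0.0035]
    - [0.035, -0.036, 0.0035]
    - [0.035, -0.036, 0.0035]
    - [0.035, -0.036, 0.0035]
    - [0.035, -0.036, 0.0035]
    - [0.035, -0.036, 0.0035]
    - [0.035, -0.036, 0.0035]
  delta_rot:
    - [0, 0, 0]
    - [0, 0, 0]
    - [0, 0, 0]
    - [0, 0, 0]
    - [0, 0, 0]
    - [0, 0, 0]
    - [0, 0, 0]
    - [0, 0, 0]
    - [0, 0, 0]
    - [0, 0, 0]
    - [0, 0, 0]
    - [0, 0, 0]
    - [0, 0, 0]
    - [0, 0, 0]
    - [0, 0, 0]
  grip: [1, 1, 1, 1, 1, 1, 1, 1, 1, 1, 1, 1, 1, 1, 1]

```text
clock: 3.62
tool_pos: [0.5092, 0.157, 0.2503]
eef_rot: [0.974, 0.227, 0.0, 0.0]
contact_force: [0.5, 0.2, 0.6]
opening: 0.997
finger_force: 0.0
```

```bash
python3 -c "
from h import *
to([.508,.157,.2],90)"
```

```text
t 3.62 q [-0.36  0.64 -0.04  1.9   0.04  0.6  -1.54] pos [0.5092 0.157  0.2503] F [0.5 0.2 0.6] open 0.997 0.0
shift [-0.0011 -0.0005  0.0503]
rot [ 3.000e-02 -2.000e-02 -6.382e+01]  then shift [-0.     -0.0012  0.0503]
```

Emit:
play_rows:
  translation:
    - [0, 0, 0.008]
    - [0, 0, 0.008]
    - [0, 0, 0.008]
    - [0, 0, 0.008]
    - [0, 0, 0.009]
    - [0, 0, 0.009]
    - [0, -0.0012, 0.03]
    - [0, 0, 0.03]
    - [0, 0, 0.015]
    - [0, 0, 0.007]
    - [0, 0, 0]
    - [0, 0, 0]
  delta_rot:
    - [0, 0, -10.6]
    - [0, 0, -10.6]
    - [0, 0, -10.6]
    - [0, 0, -10.6]
    - [0, 0, -10.7]
    - [0, 0, -10.7]
    - [0, 0, 0]
    - [0, 0, 0]
    - [0, 0, 0]
    - [0, 0, 0]
    - [0, 0, 0]
    - [0, 0, 0]
  grip: [1, 1, 1, 1, 1, 1, 1, 1, 1, 1, 1, 1]
  squeeze: 50

```text
clock: 5.12
tool_pos: [0.508, 0.1555, 0.119]
eef_rot: [0.707, 0.707, 0.001, 0.0]
contact_force: [-0.1, -1.0, -0.0]
opening: 1.0
finger_force: 0.0
```

```bash
python3 -c "
from h import *
to([.508,.157,.117],90)
cv2.imwrite('pics/s2.png',cv2.resize(r.snapshot('side')[60:300,140:400],(780,594)[:2],interpolation=cv2.INTER_CUBIC))"
```

```text
t 5.12 q [-0.25  0.87 -0.22  1.98  0.51  0.35 -0.88] pos [0.508  0.1555 0.119 ] F [-0.1 -1.  -0. ] open 1.0 0.0
shift [ 0.0015 -0.      0.002 ]
rot [ 0.09 -0.03 -0.03]  then shift [ 0.0015 -0.      0.002 ]
```

View pics/s2.png

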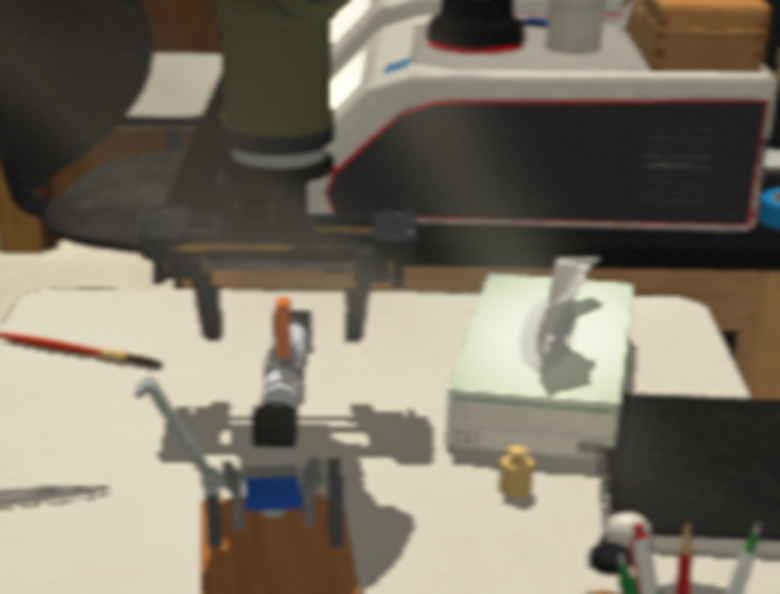

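Emit:
play_rows:
  translation:
    - [0.0015, 0, 0.002]
    - [0, 0, 0]
    - [0, 0, 0]
    - [0, 0, 0]
    - [0, 0, 0]
    - [0, 0, -0.01]
    - [0, 0, -0.025]
    - [0, 0, -0.03]
    - [0, 0, -0.03]
    - [0, 0, -0.025]
    - [0, 0, -0.015]
    - [0, 0, 0]
    - [0, 0, 0]
    - [0, 0, 0]
    - [0, 0, 0]
  delta_rot:
    - [0, 0, 0]
    - [0, 0, 0]
    - [0, 0, 0]
    - [0, 0, 0]
    - [0, 0, 0]
    - [0, 0, 0]
    - [0, 0, 0]
    - [0, 0, 0]
    - [0, 0, 0]
    - [0, 0, 0]
    - [0, 0, 0]
    - [0, 0, 0]
    - [0, 0, 0]
    - [0, 0, 0]
    - [0, 0, 0]
  grip: [-1, -1, -1, -1, -1, -1, -1, -1, -1, -1, -1, -1, -1, -1, -1]
  squeeze: 50

```text
clock: 7.05
tool_pos: [0.5072, 0.1567, 0.2505]
eef_rot: [0.707, 0.707, -0.001, -0.0]
contact_force: [0.4, 0.7, -0.1]
opening: 0.005
finger_force: 0.0
```

```bash
python3 - <<'E'
from h import *
to([.525,-.144,.25],96.5)
a=r.snapshot('top')[160:300,150:330];b=r.snapshot('side')[60:260,180:320]
a=cv2.resize(a,(450,350));b=cv2.resize(b,(315,450))
c=np.zeros((450,775,3),np.uint8);c[:350,:450]=a;c[:,460:]=b;cv2.imwrite('pics/c3.png',c)
for cam in('top','side'):print([(np.round(x['point'],3),x['confidence']) for x in r.look_for(cam,'bar')])
E
```

```text
t 7.05 q [-0.15  0.66 -0.38  1.9   0.38  0.66 -0.77] pos [0.5072 0.1567 0.2505] F [ 0.4  0.7 -0.1] open 0.005 0.0
shift [-0.3007  0.0179  0.0007]
rot [-0.07  0.03 -6.52]  then shift [-0.3008 -0.0164  0.0005]
[(array([0.505, 0.106, 0.026]), 0.63)]
[]
```

View pics/c3.png

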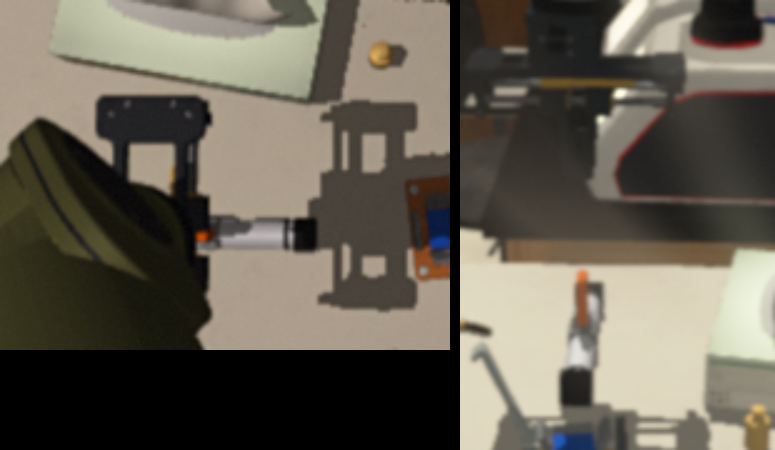

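Emit:
play_rows:
  translation:
    - [0, 0, 0]
    - [0, 0, 0]
    - [0, 0, 0]
    - [0, 0, 0]
    - [0, 0, 0]
    - [0, 0, 0.03]
    - [0.0, -0.0005, 0.04]
    - [0, 0, 0.035]
    - [0, 0, 0.02]
    - [0, 0, 0.009]
    - [0, 0, 0]
    - [0, 0, 0]
    - [0, 0, 0]
    - [0, 0, 0]
    - [0, 0, 0]
    - [0, 0, 0]
    - [0, 0, 0]
    - [0, 0, 0]
    - [0, 0, 0]
  delta_rot:
    - [0, 0, 0]
    - [0, 0, 0]
    - [0, 0, 0]
    - [0, 0, 0]
    - [0, 0, 0]
    - [0, 0, 0]
    - [0, 0, 0]
    - [0, 0, 0]
    - [0, 0, 0]
    - [0, 0, 0]
    - [0, 0, 0]
    - [0, 0, 0]
    - [0, 0, 0]
    - [0, 0, 0]
    - [0, 0, 0]
    - [0, 0, 0]
    - [0, 0, 0]
    - [0, 0, 0]
    - [0, 0, 0]
  grip: [0, 0, 0, 0, 0, 0, 0, 0, 0, 0, 0, -1, -1, -1, -1, -1, -1, -1, -1]
  squeeze: 50

```text
clock: 9.62
tool_pos: [0.5074, 0.1568, 0.1175]
eef_rot: [0.707, 0.707, 0.0, 0.0]
contact_force: [0.6, -1.2, 5.4]
opening: 0.107
finger_force: 50.0
```

Gripped on ~9.4 mm. Lift.

Emit:
play_rows:
  translation:
    - [0, 0, -0.01]
    - [0, 0, -0.025]
    - [0, 0, -0.03]
    - [0, 0, -0.03]
    - [0, 0, -0.025]
    - [0, 0, -0.01]
    - [0, 0, 0]
    - [0, 0, 0]
    - [0, 0, 0]
    - [0, 0, 0]
  delta_rot:
    - [0, 0, 0]
    - [0, 0, 0]
    - [0, 0, 0]
    - [0, 0, 0]
    - [0, 0, 0]
    - [0, 0, 0]
    - [0, 0, 0]
    - [0, 0, 0]
    - [0, 0, 0]
    - [0, 0, 0]
  grip: [-1, -1, -1, -1, -1, -1, -1, -1, -1, -1]

```text
clock: 10.88
tool_pos: [0.5067, 0.1567, 0.2466]
eef_rot: [0.707, 0.707, -0.001, -0.0]
contact_force: [0.1, 0.1, -3.8]
opening: 0.109
finger_force: 50.0
```

```bash
python3 - <<'E'
from h import *
to([.525,-.144,.25],96.5);print(r.get_state()['moment'])
a=r.snapshot('top')[160:300,150:330];b=r.snapshot('side')[60:260,180:320]
a=cv2.resize(a,(450,350));b=cv2.resize(b,(315,450))
c=np.zeros((450,775,3),np.uint8);c[:350,:450]=a;c[:,460:]=b;cv2.imwrite('pics/c4.png',c)
E
```

```text
t 10.88 q [-0.15  0.67 -0.39  1.9   0.4   0.65 -0.78] pos [0.5067 0.1567 0.2466] F [ 0.1  0.1 -3.8] open 0.109 50.0
shift [-0.3007  0.0183 -0.0033]
rot [-0.06  0.02 -6.52]  then shift [-0.3009 -0.0159 -0.0034]
[0.07759288 0.00034985 0.00086856]
```

View pics/c4.png

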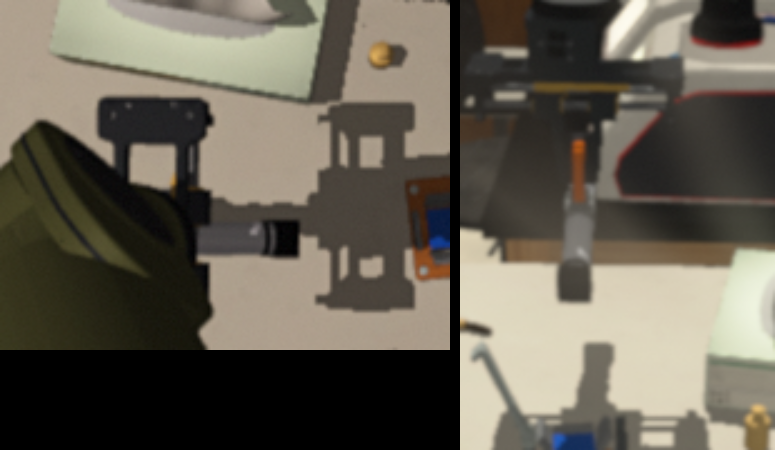

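```bash
python3 - <<'E'
from h import *
for n,s in(('near down',1),('near up',-1)):
    a=.343*s
    def pt(u,w): # u along -y, w up rel. pin
        c=np.sqrt(1-a*a); return [.5067,.157-(u*c+w*a),.1685-u*a+w*c]
    P=[pt(.1,-.037),pt(.1,-.007),pt(.08,-.007)]
    print(n,'side crop',((proj('side',P)-[180,60])*2.25).round(),'top crop',((proj('top',P)-[150,160])*2.5).round())
E
```

```text
near down side crop [[113. 302.]
 [112. 279.]
 [113. 262.]] top crop [[291. 236.]
 [302. 237.]
 [277. 237.]]
near up side crop [[109. 243.]
 [109. 207.]
 [111. 206.]] top crop [[320. 239.]
 [304. 240.]
 [279. 239.]]
```

Emit:
play_rows:
  translation:
    - [-0.02, -0.01, -0.01]
    - [-0.03, -0.015, -0.015]
    - [-0.03, -0.015, -0.015]
    - [-0.02, -0.01, -0.01]
    - [0, 0, 0]
    - [0, 0, 0]
    - [0, 0, 0]
    - [0, 0, 0]
    - [0, 0, 0]
    - [0, 0, 0]
    - [0, 0, 0]
    - [0, 0, 0]
    - [0, 0, 0]
    - [0, 0, 0]
  delta_rot:
    - [0, 0, 0]
    - [0, 0, 0]
    - [0, 0, 0]
    - [0, 0, 0]
    - [0, 0, -5]
    - [0, 0, -9]
    - [0, 0, -10]
    - [0, 0, -10]
    - [0, 0, -10]
    - [0, 0, -10]
    - [0, 0, -10]
    - [0, 0, -10]
    - [0, 0, -10]
    - [0, 0, -6]
  grip: [-1, -1, -1, -1, -1, -1, -1, -1, -1, -1, -1, -1, -1, -1]

```text
clock: 12.72
tool_pos: [0.4568, 0.0564, 0.2971]
eef_rot: [-0.001, 1.0, -0.0, -0.0]
contact_force: [-0.9, -0.1, -4.2]
opening: 0.11
finger_force: 50.0
```

```bash
python3 -c "
from h import *
to([.525,-.144,.3],276.5)"
```

```text
t 12.72 q [ 0.35  0.62 -0.91  2.03  0.68  0.83  0.61] pos [0.4568 0.0564 0.2971] F [-0.9 -0.1 -4.2] open 0.11 50.0
shift [-0.0676 -0.2006 -0.0029]
rot [-0.000e+00 -4.000e-02 -9.633e+01]  then shift [ 0.2068 -0.0451 -0.0029]
```

Emit:
play_rows:
  translation:
    - [0, 0, 0]
    - [0, 0, 0]
    - [0, 0, 0]
    - [0, 0, 0]
    - [0, 0, 0]
    - [0, 0, 0]
    - [0, 0, 0]
    - [0, 0, 0]
    - [0, 0, 0]
    - [0, 0, 0]
    - [0, 0, 0]
  delta_rot:
    - [0, 0, -6]
    - [0, 0, -9]
    - [0, 0, -10]
    - [0, 0, -10]
    - [0, 0, -10]
    - [0, 0, -10]
    - [0, 0, -10]
    - [0, 0, -10]
    - [0, 0, -10]
    - [0, 0, -7]
    - [0, 0, -4.3]
  grip: [-1, -1, -1, -1, -1, -1, -1, -1, -1, -1, -1]

```text
clock: 14.1
tool_pos: [0.457, 0.0562, 0.2968]
eef_rot: [0.745, -0.667, 0.0, 0.001]
contact_force: [-0.4, -0.6, -4.6]
opening: 0.109
finger_force: 50.0
```

```bash
python3 -c "
from h import *
to([.525,-.144,.29],276.5)"
```

```text
t 14.1 q [ 0.52  0.82 -1.35  2.02  0.92  1.11  2.  ] pos [0.457  0.0562 0.2968] F [-0.4 -0.6 -4.6] open 0.109 50.0
shift [ 0.2065 -0.0454  0.0071]
rot [ 0.04 -0.07 -0.12]  then shift [ 0.2066 -0.045   0.0068]
```

Emit:
play_rows:
  translation:
    - [0.02, -0.005, 0]
    - [0.035, -0.008, 0]
    - [0.04, -0.008, 0.002]
    - [0.04, -0.008, 0.002]
    - [0.035, -0.008, 0.002]
    - [0.025, -0.005, 0]
    - [0.0115, -0.003, 0]
    - [0, 0, 0]
    - [0, 0, 0]
    - [0, 0, 0]
  delta_rot:
    - [0, 0, 0]
    - [0, 0, 0]
    - [0, 0, 0]
    - [0, 0, 0]
    - [0, 0, 0]
    - [0, 0, 0]
    - [0, 0, 0]
    - [0, 0, 0]
    - [0, 0, 0]
    - [0, 0, 0]
  grip: [-1, -1, -1, -1, -1, -1, -1, -1, -1, -1]

```text
clock: 15.35
tool_pos: [0.5241, -0.1424, 0.2915]
eef_rot: [0.746, -0.667, 0.0, -0.0]
contact_force: [-1.3, -0.1, -4.8]
opening: 0.112
finger_force: 50.0
```

```bash
python3 -c "
from h import *
to([.525,-.144,.21],276.5)"
```

```text
t 15.35 q [ 0.85  0.93 -1.34  1.8   0.97  1.25  2.49] pos [ 0.5241 -0.1424  0.2915] F [-1.3 -0.1 -4.8] open 0.112 50.0
shift [ 0.0017 -0.0007  0.0815]
rot [-0.01 -0.   -0.1 ]  then shift [ 0.0017 -0.0007  0.0815]
```

```bash
python3 - <<'E'
from h import *
c,y=np.array([.525,-.1438,0]),np.radians(96.5)
M=R.from_euler('z',y).as_matrix()
for n,p in dict(pad=[.091,0,.038],hinge=[.062,.036,.066],baseFR=[-.12,-.045,.015],baseFL=[-.12,.045,.015],greypad=[-.091,0,.03]).items():
    w=c+M@np.array(p);print(n,w.round(4),proj('side',w).round(1),proj('top',w).round(1))
im=r.snapshot('side');h=cv2.cvtColor(im,cv2.COLOR_BGR2HSV)
m=cv2.inRange(h,(3,100,60),(18,255,255));m[:260]=0;m[:,:190]=0;m[:,290:]=0
cv2.imwrite('pics/s5.png',cv2.resize(im[150:370,150:350],(660,594)[::1][:2]))
b=cv2.inRange(h,(105,120,50),(130,255,255));b[:230]=0;b[300:]=0;b[:,:200]=0;b[:,260:]=0
ys,xs=np.nonzero(b);print('blue side',xs.min(),xs.max(),ys.min(),ys.max(),xs.mean())
E
```

```text
pad [ 0.5147 -0.0534  0.038 ] [[230.5 257.2]] [[327.8 250.3]]
hinge [ 0.4822 -0.0863  0.066 ] [[210.1 254.4]] [[345.  266.4]]
baseFR [ 0.5833 -0.2579  0.015 ] [[267.4 348.6]] [[419.5 219.6]]
baseFL [ 0.4939 -0.2681  0.015 ] [[206.6 353. ]] [[425.1 260.4]]
greypad [ 0.5353 -0.2342  0.03  ] [[236.  329.6]] [[411.1 241.3]]
blue side 222 240 252 264 230.6457399103139
```

View pics/s5.png

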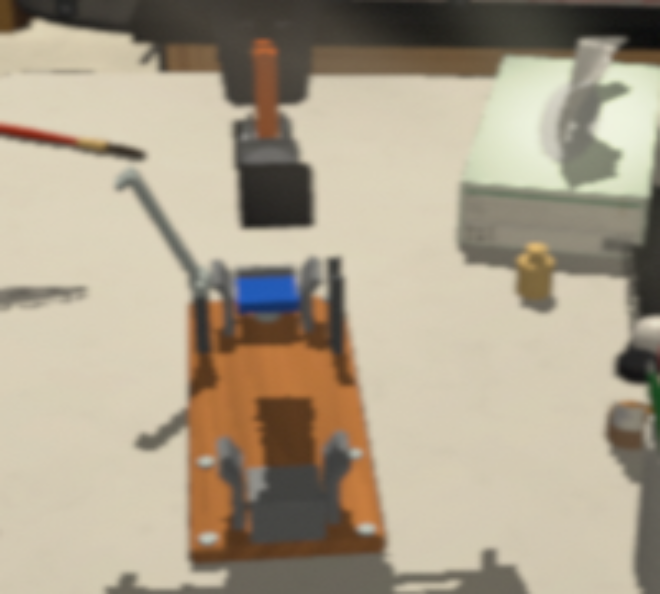

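Emit:
play_rows:
  translation:
    - [0.0017, -0.0009, 0.02]
    - [0, 0, 0.03]
    - [0, 0, 0.025]
    - [0, 0, 0.012]
    - [0, 0, 0.008]
    - [0, 0, 0.006]
    - [0, 0, 0.006]
    - [0, 0, 0.006]
    - [0, 0, 0.006]
    - [0, 0, 0.006]
    - [0, 0, 0.006]
    - [0, 0, 0.005]
    - [0, 0, 0.004]
    - [0, 0, 0]
    - [0, 0, 0]
  delta_rot:
    - [0, 0, -0.1]
    - [0, 0, 0]
    - [0, 0, 0]
    - [0, 0, 0]
    - [0, 0, 0]
    - [0, 0, 0]
    - [0, 0, 0]
    - [0, 0, 0]
    - [0, 0, 0]
    - [0, 0, 0]
    - [0, 0, 0]
    - [0, 0, 0]
    - [0, 0, 0]
    - [0, 0, 0]
    - [0, 0, 0]
  grip: [-1, -1, -1, -1, -1, -1, -1, -1, -1, -1, -1, -1, -1, -1, -1]

```text
clock: 17.27
tool_pos: [0.5266, -0.1538, 0.1516]
eef_rot: [0.743, -0.67, 0.007, 0.006]
contact_force: [2.4, -19.0, 5.2]
opening: 0.108
finger_force: 50.0
```

```bash
python3 - <<'E'
from h import *
to([.525,-.144,.1475],276.5);print(r.get_state()['moment'])
im=r.snapshot('side')
cv2.imwrite('pics/s6.png',cv2.resize(im[150:370,150:350],(660,594)))
E
```

```text
t 17.27 q [ 0.8   1.11 -1.18  1.89  1.23  1.1   2.33] pos [ 0.5266 -0.1538  0.1516] F [  2.4 -19.    5.2] open 0.108 50.0
shift [-0.0099  0.0006  0.0039]
rot [ 0.03 -1.03 -0.57]  then shift [-0.0099  0.0005  0.0041]
[-4.3333448  -0.42642769  0.04959251]
```

View pics/s6.png

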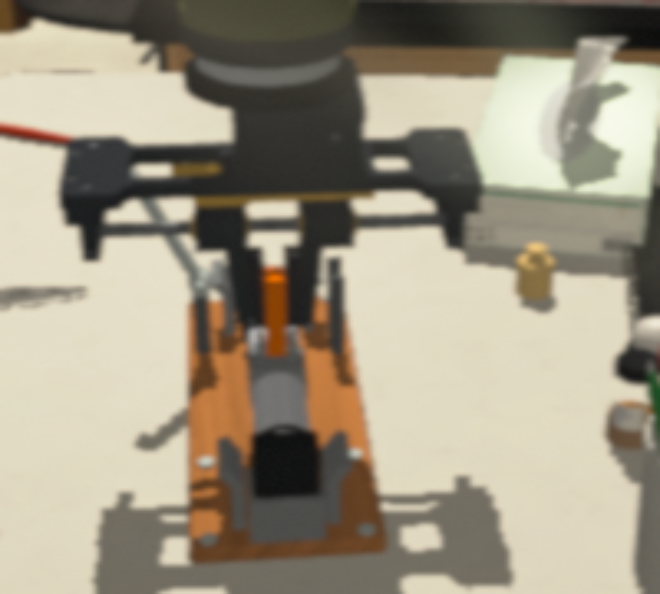

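Emit:
play_rows:
  translation:
    - [0, 0, -0.01]
    - [0, 0, -0.02]
    - [0, 0, -0.025]
    - [0, 0, -0.025]
    - [0, 0, -0.015]
    - [0, 0, 0]
    - [0, 0, 0]
  delta_rot:
    - [0, 0, 0]
    - [0, 0, 0]
    - [0, 0, 0]
    - [0, 0, 0]
    - [0, 0, 0]
    - [0, 0, 0]
    - [0, 0, 0]
  grip: [-1, -1, -1, -1, -1, -1, -1]
  squeeze: 55

```text
clock: 18.2
tool_pos: [0.5248, -0.1454, 0.2452]
eef_rot: [0.745, -0.667, -0.001, 0.001]
contact_force: [0.2, -0.7, -5.2]
opening: 0.11
finger_force: 55.0
```

```bash
python3 - <<'E'
from h import *
to([.525,-.144,.24],276.5);s=r.get_state();print(s['moment'])
im=r.snapshot('side');tp=s['tool_pos']
for x in r.silhouettes('side','bar')[:3]:
    ys,xs=np.nonzero(x['pixels']);print(x['confidence'],len(xs),xs.min(),xs.max(),ys.min(),ys.max())
h=cv2.cvtColor(im,cv2.COLOR_BGR2HSV);m=cv2.inRange(h,(3,150,80),(14,255,255));m[240:]=0;m[:150]=0;m[:,:215]=0;m[:,260:]=0
ys,xs=np.nonzero(m);print('tab',xs.min(),xs.max(),ys.min(),ys.max())
for zz in(.030,.045,.060,.079):print('z-%.3f'%zz,proj('side',tp-[0,0,zz]))
u=np.array([-np.cos(np.radians(96.5)),-np.sin(np.radians(96.5)),0])
for a in(.25,.3,.35):
    def pt(x,w):return tp-[0,0,.079]+u*(x*np.cos(a)-w*np.sin(a))+np.array([0,0,x*np.sin(a)+w*np.cos(a)])
    print(a,'near end bottom,top',proj('side',[pt(.1,-.037),pt(.1,-.007)]).round(1).tolist())
# black cap extents
g=cv2.cvtColor(im,cv2.COLOR_BGR2GRAY);col=g[150:300,238];print(col.tolist())
E
```

```text
t 18.2 q [ 0.84  0.99 -1.29  1.84  1.04  1.19  2.44] pos [ 0.5248 -0.1454  0.2452] F [ 0.2 -0.7 -5.2] open 0.11 55.0
shift [-0.0014 -0.0004  0.0052]
rot [ 0.1  -0.01 -0.13]  then shift [-0.0014 -0.0004  0.0052]
[-0.0493419  -0.09360228 -0.00679405]
0.61 1080 222 245 194 263
0.25 209 307 318 240 260
tab 228 234 195 228
z-0.030 [[230.49637905 194.26546069]]
z-0.045 [[230.70549739 203.07087567]]
z-0.060 [[230.91078772 211.71510326]]
z-0.079 [[231.16548923 222.43990389]]
0.25 near end bottom,top [[234.9, 268.7], [234.2, 248.0]]
0.3 near end bottom,top [[234.8, 265.7], [234.1, 244.5]]
0.35 near end bottom,top [[234.8, 262.5], [234.0, 241.0]]
[56, 58, 57, 59, 58, 59, 61, 62, 62, 64, 65, 75, 89, 93, 89, 78, 71, 76, 84, 90, 92, 87, 84, 86, 87, 84, 89, 117, 150, 165, 168, 169, 168, 167, 153, 113, 75, 64, 68, 65, 62, 61, 61, 61, 61, 60, 60, 60, 60, 59, 59, 58, 59, 58, 57, 58, 56, 56, 56, 55, 55, 54, 53, 52, 50, 62, 119, 181, 206, 196, 169, 138, 122, 124, 128, 125, 113, 107, 104, 90, 77, 76, 81, 85, 90, 96, 99, 101, 93, 69, 42, 31, 29, 31, 32, 30, 33, 30, 28, 28, 27, 28, 26, 27, 26, 27, 27, 25, 26, 26, 23, 23, 30, 38, 48, 63, 70, 69, 66, 65, 67, 66, 65, 66, 65, 66, 75, 101, 123, 132, 134, 134, 133, 134, 134, 135, 136, 135, 124, 97, 73, 65, 64, 66, 66, 66, 66, 67, 66, 66]
```

Emit:
play_rows:
  translation:
    - [0.007, 0, 0]
    - [0.007, 0, 0]
    - [0.007, 0, 0]
    - [0.006, 0, 0]
    - [0, 0, 0]
    - [0, 0, 0]
  delta_rot:
    - [0, -5, 0]
    - [0, -5, 0]
    - [0, -5, 0]
    - [0, -5, 0]
    - [0, 0, 0]
    - [0, 0, 0]
  grip: [-1, -1, -1, -1, -1, -1]

```text
clock: 19.05
tool_pos: [0.5258, -0.1639, 0.2399]
eef_rot: [0.732, -0.66, -0.126, -0.114]
contact_force: [-0.2, 0.6, -4.1]
opening: 0.114
finger_force: 55.0
```

```bash
cat >> h.py <<'E'
def pin(target=None):
    s=r.get_state();T=R.from_quat(s['eef_rot']);tz=T.apply([0,0,1]);p=s['tool_pos']+.0785*tz
    y=T.apply([1,0,0]);print('t',round(float(s['clock']),2),'pos',np.round(s['tool_pos'],4),'pin',np.round(p,4),'z axis',np.round(tz,3),'heading',np.round(np.degrees(np.arctan2(y[1],y[0]))%360,2),'F',np.round(s['contact_force'],1),'M',np.round(s['moment'],2),'q',np.round(s['q'],2),s['finger_force'])
    if target is not None: print('shift',np.round(T.inv().apply(np.array(target)-p),4))
    return p,T
E
python3 - <<'E'
from h import *
p,T=pin([.525,-.144,.125]); print(T.inv().apply([0,0,-.01]))
im=r.snapshot('side')
cv2.imwrite('pics/s7.png',cv2.resize(im[130:370,150:350],(500,600)))
E
```

```text
t 19.05 pos [ 0.5258 -0.1639  0.2399] pin [ 0.5231 -0.1378  0.1659] z axis [-0.035  0.332 -0.943] heading 275.94 F [-0.2  0.6 -4.1] M [-0.65 -0.11  0.03] q [ 1.01  1.18 -1.47  1.72  0.89  1.25  2.65] 54.99883370473981
shift [ 0.0196 -0.0013  0.0365]
[3.34127241e-03 1.85541258e-07 9.42527977e-03]
```

View pics/s7.png

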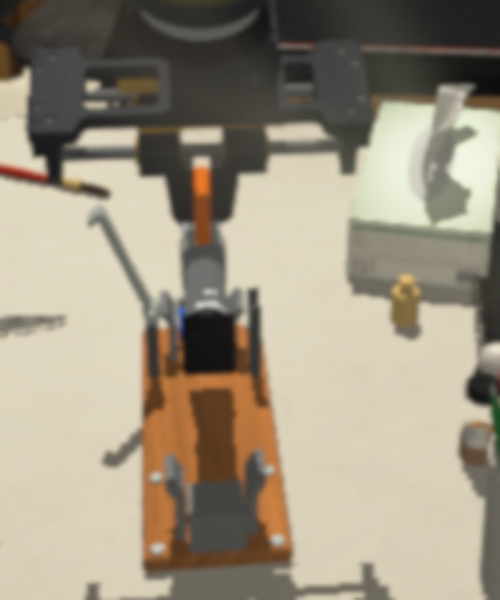

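Emit:
play_rows:
  translation:
    - [0.003, 0, 0.008]
    - [0.004, -0.0005, 0.009]
    - [0.004, -0.0005, 0.009]
    - [0.005, -0.0003, 0.007]
    - [0.0036, 0, 0.0035]
    - [0, 0, 0]
  delta_rot:
    - [0, 0, 0]
    - [0, 0, 0]
    - [0, 0, 0]
    - [0, 0, 0]
    - [0, 0, -0.5]
    - [0, 0, 0]
  grip: [-1, -1, -1, -1, -1, -1]

```text
clock: 19.85
tool_pos: [0.5276, -0.1707, 0.1984]
eef_rot: [0.734, -0.657, -0.126, -0.114]
contact_force: [0.5, 0.0, -2.6]
opening: 0.108
finger_force: 55.0
```

```bash
python3 - <<'E'
from h import *
p,T=pin([.525,-.144,.085])
im=r.snapshot('side');x=r.silhouettes('side','bar')
u=np.array([-np.cos(np.radians(96.5)),-np.sin(np.radians(96.5)),0])
for a in(-.1,0,.1):
    def pt(x,w):return p+u*(x*np.cos(a)-w*np.sin(a))+np.array([0,0,x*np.sin(a)+w*np.cos(a)])
    print(a,'near end bottom,top,rear top',proj('side',[pt(.1,-.037),pt(.1,-.007),pt(.08,-.007)]).round(1).tolist())
g=cv2.cvtColor(im,cv2.COLOR_BGR2GRAY);print(list(enumerate(g[230:320,234].tolist(),230)))
for y in x[:1]:
    ys,xs=np.nonzero(y['pixels']);print(y['confidence'],xs.min(),xs.max(),ys.min(),ys.max())
E
```

```text
t 19.85 pos [ 0.5276 -0.1707  0.1984] pin [ 0.5249 -0.1445  0.1244] z axis [-0.035  0.334 -0.942] heading 276.34 F [ 0.5  0.  -2.6] M [-0.61 -0.08  0.01] q [ 1.01  1.25 -1.46  1.73  0.96  1.24  2.65] 54.998778998851776
shift [ 0.0128 -0.0001  0.0373]
-0.1 near end bottom,top,rear top [[235.5, 307.5], [235.3, 292.5], [234.6, 282.9]]
0 near end bottom,top,rear top [[235.6, 304.1], [235.2, 287.5], [234.5, 279.0]]
0.1 near end bottom,top,rear top [[235.6, 299.9], [235.1, 281.9], [234.4, 274.6]]
[(230, 124), (231, 125), (232, 125), (233, 116), (234, 100), (235, 84), (236, 80), (237, 78), (238, 77), (239, 77), (240, 78), (241, 78), (242, 76), (243, 77), (244, 79), (245, 81), (246, 82), (247, 81), (248, 80), (249, 80), (250, 80), (251, 81), (252, 81), (253, 77), (254, 74), (255, 74), (256, 77), (257, 85), (258, 100), (259, 112), (260, 119), (261, 118), (262, 119), (263, 118), (264, 119), (265, 119), (266, 119), (267, 119), (268, 119), (269, 118), (270, 125), (271, 161), (272, 192), (273, 169), (274, 131), (275, 131), (276, 173), (277, 216), (278, 205), (279, 141), (280, 80), (281, 76), (282, 59), (283, 31), (284, 18), (285, 18), (286, 16), (287, 19), (288, 20), (289, 21), (290, 18), (291, 21), (292, 20), (293, 20), (294, 18), (295, 19), (296, 20), (297, 20), (298, 18), (299, 18), (300, 19), (301, 17), (302, 18), (303, 18), (304, 21), (305, 37), (306, 55), (307, 65), (308, 65), (309, 66), (310, 65), (311, 67), (312, 66), (313, 66), (314, 68), (315, 68), (316, 69), (317, 70), (318, 69), (319, 71)]
0.98 224 246 223 306
```

Emit:
play_rows:
  translation:
    - [0.003, 0, 0.009]
    - [0.0033, 0, 0.0095]
    - [0.0033, 0, 0.0095]
    - [0.003, 0, 0.008]
    - [0.0015, 0, 0.004]
    - [0.0015, 0, 0.004]
    - [0.0015, 0, 0.004]
    - [0.001, 0, 0.003]
    - [0.0005, 0, 0.001]
    - [0, 0, 0]
    - [0, 0, 0]
  delta_rot:
    - [0, 0, 0]
    - [0, 0, 0]
    - [0, 0, 0]
    - [0, 0, 0]
    - [0, 0, 0]
    - [0, 0, 0]
    - [0, 0, 0]
    - [0, 0, 0]
    - [0, 0, 0]
    - [0, 0, 0]
    - [0, 0, 0]
  grip: [-1, -1, -1, -1, -1, -1, -1, -1, -1, -1, -1]

```text
clock: 21.32
tool_pos: [0.5281, -0.1705, 0.1445]
eef_rot: [0.734, -0.657, -0.126, -0.115]
contact_force: [-0.8, -2.7, 4.8]
opening: 0.105
finger_force: 55.0
```

```bash
python3 - <<'E'
from h import *
p,T=pin([.525,-.144,.067])
im=r.snapshot('side')
M=R.from_euler('z',96.5,degrees=True)
c=np.array([.525,-.144,0])
for n,q in dict(bot=[-.1,0,.03],top=[-.1,0,.06],rear=[-.08,0,.06]).items():print(n,proj('side',c+M.apply(q)).round(1))
g=cv2.cvtColor(im,cv2.COLOR_BGR2GRAY);print(list(enumerate(g[295:350,236].tolist(),295)))
E
```

```text
t 21.32 pos [ 0.5281 -0.1705  0.1445] pin [ 0.5255 -0.1443  0.0705] z axis [-0.034  0.334 -0.942] heading 276.4 F [-0.8 -2.7  4.8] M [-0.3   0.22  0.12] q [ 1.    1.32 -1.4   1.75  1.05  1.18  2.64] 55.00152764841914
shift [0.0009 0.0005 0.0034]
bot [[236.3 333.8]]
top [[236.  318.4]]
rear [[235.3 309.5]]
[(295, 119), (296, 119), (297, 119), (298, 118), (299, 122), (300, 159), (301, 212), (302, 222), (303, 180), (304, 134), (305, 123), (306, 161), (307, 206), (308, 196), (309, 132), (310, 81), (311, 84), (312, 69), (313, 38), (314, 20), (315, 17), (316, 18), (317, 18), (318, 18), (319, 18), (320, 17), (321, 20), (322, 18), (323, 21), (324, 19), (325, 20), (326, 19), (327, 20), (328, 18), (329, 19), (330, 18), (331, 18), (332, 17), (333, 28), (334, 47), (335, 67), (336, 76), (337, 78), (338, 77), (339, 77), (340, 78), (341, 78), (342, 77), (343, 77), (344, 77), (345, 76), (346, 77), (347, 77), (348, 78), (349, 76)]
```

Emit:
play_rows:
  translation:
    - [0, 0, 0]
    - [0, 0, 0]
    - [0, 0, 0]
    - [0, 0, 0]
    - [0, 0, 0]
    - [0, 0, -0.01]
    - [0, 0, -0.02]
    - [0, 0, -0.03]
    - [0, 0, -0.03]
    - [0, 0, -0.03]
    - [0, 0, 0]
    - [0, 0, 0]
  delta_rot:
    - [0, 0, 0]
    - [0, 0, 0]
    - [0, 0, 0]
    - [0, 0, 0]
    - [0, 0, 0]
    - [0, 0, 0]
    - [0, 0, 0]
    - [0, 0, 0]
    - [0, 0, 0]
    - [0, 0, 0]
    - [0, 0, 0]
    - [0, 0, 0]
  grip: [0, 0, 0, 0, 0, 0, 0, 0, 0, 0, 0, 0]

```text
clock: 22.88
tool_pos: [0.5221, -0.1833, 0.2467]
eef_rot: [0.725, -0.67, -0.114, -0.107]
contact_force: [-0.4, 0.2, 0.3]
opening: 0.502
finger_force: 0.0
```

```bash
python3 - <<'E'
from h import *
pin()
im=r.snapshot('side')
M=R.from_euler('z',96.5,degrees=True);c=np.array([.525,-.144,0])
print('near bot/top',proj('side',[c+M.apply(q) for q in([-.1,0,.03],[-.08,0,.06],[0,0,.116],[.1,0,.06])]).round(1))
g=cv2.cvtColor(im,cv2.COLOR_BGR2GRAY);print(g[300:345,236].tolist())
for cam in('side','top'):
  if cam=='top': r.snapshot('top')
  for t in('bar','tab_grip','cradle_strap','cradle_pad'):
    for y in r.silhouettes(cam,t)[:1]:
      ys,xs=np.nonzero(y['pixels']);print(cam,t,round(y['confidence'],2),len(xs),xs.min(),xs.max(),ys.min(),ys.max(),xs.mean().round(1),ys.mean().round(1))
for n,a in [(a,a) for a in(1.75,1.9,2.1)]:
    w=c+M.apply([.062,.036-.086*np.cos(a),.066+.086*np.sin(a)]);print(a,w.round(3),proj('side',w).round(1),proj('top',w).round(1))
cv2.imwrite('pics/s8.png',cv2.resize(im[150:370,150:350],(546,600)))
E
```

```text
t 22.88 pos [ 0.5221 -0.1833  0.2467] pin [ 0.5204 -0.1591  0.1721] z axis [-0.022  0.309 -0.951] heading 274.51 F [-0.4  0.2  0.3] M [-0.15 -0.04 -0.06] q [ 1.03  1.16 -1.47  1.71  0.9   1.27  2.65] 0.0
near bot/top [[236.3 333.8]
 [235.3 309.5]
 [232.  249.1]
 [230.  244.4]]
[227, 227, 227, 228, 228, 228, 229, 224, 190, 128, 128, 172, 144, 79, 41, 35, 38, 39, 40, 39, 30, 23, 17, 17, 18, 17, 18, 17, 18, 16, 18, 14, 18, 36, 83, 121, 119, 94, 75, 72, 73, 73, 72, 72, 73]
side bar 0.82 1534 223 247 246 334 234.3 291.0
side tab_grip 0.58 1598 223 247 246 334 234.0 292.1
side cradle_strap 0.78 217 185 212 213 253 197.9 230.6
side cradle_pad 0.61 227 306 318 240 261 312.1 251.3
top bar 0.67 1130 326 419 235 257 369.8 246.2
top tab_grip 0.45 87 370 387 243 249 378.5 245.9
top cradle_strap 0.73 180 343 356 265 290 349.5 278.3
top cradle_pad 0.64 88 320 326 244 259 323.3 251.0
1.75 [ 0.467 -0.088  0.151] [[198.7 212.4]] [[352.1 277.2]]
1.9 [ 0.455 -0.09   0.147] [[191.2 214.4]] [[352.7 283.7]]
2.1 [ 0.439 -0.091  0.14 ] [[181.9 218.6]] [[353.1 291.6]]
```

View pics/s8.png

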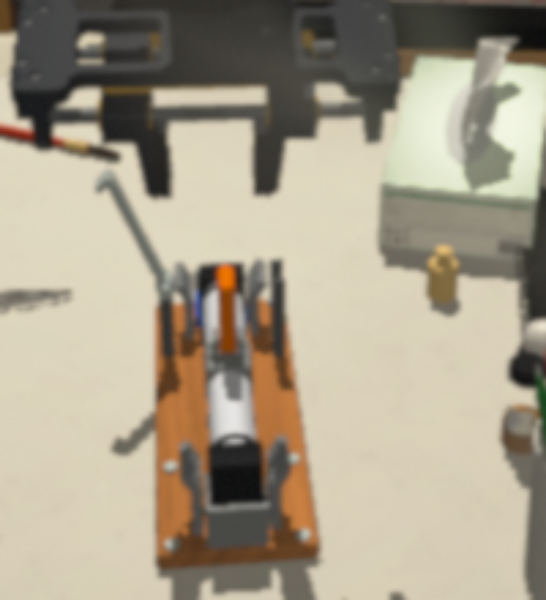

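```bash
python3 - <<'E'
from h import *
M=R.from_euler('z',96.5,degrees=True);c=np.array([.525,-.144,0])
print(proj('top',[c+M.apply(q) for q in([-.1,0,.06],[.1,0,.06],[0,0,.116],[.1,-.015,.06],[.1,.015,.06])]).round(1))
print(proj('side',[c+M.apply(q) for q in([.1,0,.06],[.1,0,.068],[.08,0,.06])]).round(1))
im=r.snapshot('top');g=cv2.cvtColor(im,cv2.COLOR_BGR2GRAY)
print('rows y=250 x320-345',g[250,318:350].tolist());print('x400-425 y242',g[242,398:426].tolist())
print(g[230:270,331].tolist())
si=r.snapshot('side');h=cv2.cvtColor(si,cv2.COLOR_BGR2HSV);b=cv2.inRange(h,(105,120,50),(130,255,255));b[:230]=0;b[300:]=0;b[:,:200]=0;b[:,260:]=0
ys,xs=np.nonzero(b);print('blue side',len(xs),xs.min(),xs.max(),ys.min(),ys.max())
g=cv2.cvtColor(si,cv2.COLOR_BGR2GRAY)
for x in(226,228,236):print(x,g[238:262,x].tolist())
w=c+M.apply([.062,.115,.256]);print(w);to(w,186.5)
E
```

```text
[[419.7 240.8]
 [324.6 250.9]
 [377.7 246.1]
 [323.8 243.8]
 [325.4 258.1]]
[[230.  244.4]
 [229.9 240.7]
 [230.5 250.5]]
rows y=250 x320-345 [49, 32, 35, 44, 47, 46, 47, 43, 36, 18, 11, 14, 14, 13, 10, 15, 8, 7, 27, 89, 131, 79, 43, 104, 142, 150, 145, 145, 143, 143, 141, 141]
x400-425 y242 [145, 144, 144, 146, 145, 147, 147, 147, 148, 151, 141, 94, 55, 59, 53, 44, 42, 25, 12, 8, 12, 13, 15, 17, 19, 17, 17, 15]
[76, 75, 79, 78, 74, 74, 72, 70, 62, 50, 49, 52, 49, 23, 11, 10, 16, 12, 14, 13, 13, 13, 14, 17, 17, 15, 13, 19, 32, 35, 50, 47, 55, 71, 69, 71, 73, 77, 76, 78]
blue side 10 222 223 257 265
226 [215, 215, 216, 215, 216, 216, 215, 205, 166, 105, 53, 37, 36, 33, 32, 37, 57, 72, 92, 126, 161, 182, 190, 191]
228 [214, 215, 215, 215, 215, 216, 215, 201, 156, 96, 60, 56, 59, 58, 64, 83, 97, 111, 151, 190, 207, 211, 210, 210]
236 [212, 213, 214, 214, 215, 216, 215, 197, 142, 84, 64, 69, 70, 70, 70, 70, 72, 71, 73, 98, 124, 139, 143, 144]
[ 0.40372064 -0.09541691  0.256     ]
t 23.48 q [ 1.03  1.16 -1.47  1.71  0.9   1.27  2.65] pos [ 0.5221 -0.1832  0.2468] F [-0.  -0.6  0.1] open 0.503 0.0
shift [-0.0949  0.1112  0.021 ]
rot [13.73 14.44 87.18]  then shift [ 0.1077  0.1006 -0.0092]
```

Emit:
play_rows:
  translation:
    - [0, 0, 0]
    - [0, 0, 0]
    - [0, 0, 0]
    - [0, 0, 0]
    - [0, 0, 0]
    - [0, 0, 0]
    - [0, 0, 0]
    - [0, 0, 0]
    - [0, 0, 0]
    - [0, 0, 0]
    - [0, 0, 0]
    - [0, 0, 0]
  delta_rot:
    - [0.7, 0.72, 4.3]
    - [1.4, 1.45, 8.7]
    - [1.4, 1.45, 8.7]
    - [1.4, 1.45, 8.7]
    - [1.4, 1.45, 8.7]
    - [1.4, 1.45, 8.7]
    - [1.4, 1.45, 8.7]
    - [1.4, 1.45, 8.7]
    - [1.4, 1.45, 8.7]
    - [1.4, 1.45, 8.7]
    - [0.7, 0.72, 4.3]
    - [0, 0, 0]
  grip: [-1, -1, -1, -1, -1, -1, -1, -1, -1, -1, -1, -1]
  squeeze: 10

```text
clock: 24.98
tool_pos: [0.5224, -0.1827, 0.2472]
eef_rot: [-0.06, 0.998, -0.002, 0.002]
contact_force: [-0.1, 0.0, 0.3]
opening: 0.001
finger_force: 0.0
```

```bash
cat >> h.py <<'E'
MC=R.from_euler('z',96.5,degrees=True);C=np.array([.525,-.144,0])
def cr(*q): return C+MC.apply(q)
def tip():
    s=r.get_state();t=s['tool_pos']+R.from_quat(s['eef_rot']).apply([0,0,.064]);print('tip in cradle',np.round(MC.inv().apply(t-C),4))
def strap():
    r.snapshot('side');r.snapshot('top')
    for cam in('side','top'):
        for t in('cradle_strap','strap_tip'):print(cam,t,[(MC.inv().apply(np.array(x['point'])-C).round(3),round(x['confidence'],2)) for x in r.look_for(cam,t)[:2]])
E
python3 -c "
from h import *
tip();to(cr(.062,.115,.256),186.5)"
```

```text
tip in cradle [-0.0385  0.0068  0.1832]
t 24.98 q [ 0.8   0.85 -1.01  1.82  0.88  0.98  1.1 ] pos [ 0.5224 -0.1827  0.2472] F [-0.1  0.   0.3] open 0.001 0.0
shift [ 0.1074  0.1008 -0.0096]
rot [-0.25  0.2   0.33]  then shift [ 0.108   0.1002 -0.0088]
```

Emit:
play_rows:
  translation:
    - [0.015, 0.016, -0.003]
    - [0.02, 0.021, -0.003]
    - [0.02, 0.021, -0.003]
    - [0.02, 0.021, 0]
    - [0.015, 0.015, 0]
    - [0.008, 0.006, 0]
    - [0, 0, 0.02]
    - [0, 0, 0.03]
    - [0, 0, 0.02]
    - [0, 0, 0.01]
    - [0, 0, 0]
  delta_rot:
    - [0, 0, 0.3]
    - [0, 0, 0]
    - [0, 0, 0]
    - [0, 0, 0]
    - [0, 0, 0]
    - [0, 0, 0]
    - [0, 0, 0]
    - [0, 0, 0]
    - [0, 0, 0]
    - [0, 0, 0]
    - [0, 0, 0]
  grip: [-1, -1, -1, -1, -1, -1, -1, -1, -1, -1, -1]

```text
clock: 26.35
tool_pos: [0.4138, -0.0954, 0.1745]
eef_rot: [-0.056, 0.998, -0.002, 0.001]
contact_force: [0.7, 0.3, -0.1]
opening: 0.007
finger_force: 0.0
```

```bash
python3 -c "
from h import *
tip();to(cr(.062,.019,.174),186.5);strap()"
```

```text
tip in cradle [0.0606 0.1048 0.1105]
t 26.35 q [ 0.63  0.83 -0.86  2.25  1.2   0.65  0.54] pos [ 0.4138 -0.0954  0.1745] F [ 0.7  0.3 -0.1] open 0.007 0.0
shift [-0.0859  0.0013  0.0007]
rot [-0.2   0.12 -0.07]  then shift [-0.0859  0.0012  0.0005]
side cradle_strap [(array([0.06 , 0.057, 0.115]), 0.76)]
side strap_tip [(array([0.058, 0.055, 0.116]), 0.64)]
top cradle_strap [(array([0.061, 0.049, 0.12 ]), 0.57)]
top strap_tip [(array([0.014, 0.009, 0.006]), 0.36), (array([ 0.132, -0.157,  0.024]), 0.3)]
```

Emit:
play_rows:
  translation:
    - [-0.008, 0.001, 0]
    - [-0.009, 0, 0]
    - [-0.009, 0, 0]
    - [-0.01, 0, 0]
    - [-0.01, 0, 0]
    - [-0.01, 0, 0]
    - [-0.01, 0, 0]
    - [-0.01, 0, 0]
    - [-0.01, 0, 0]
    - [0, 0, 0]
  delta_rot:
    - [0, 0, 0]
    - [0, 0, 0]
    - [0, 0, 0]
    - [0, 0, 0]
    - [0, 0, 0]
    - [0, 0, 0]
    - [0, 0, 0]
    - [0, 0, 0]
    - [0, 0, 0]
    - [0, 0, 0]
  grip: [-1, -1, -1, -1, -1, -1, -1, -1, -1, -1]

```text
clock: 27.9
tool_pos: [0.5001, -0.0844, 0.1755]
eef_rot: [-0.056, 0.998, -0.002, 0.002]
contact_force: [-0.0, -0.5, 0.2]
opening: 0.009
finger_force: 0.0
```

```bash
python3 -c "
from h import *
tip();to(cr(.062,.004,.159),186.5);strap()"
```

```text
tip in cradle [0.0618 0.0177 0.1115]
t 27.9 q [ 0.59  0.9  -0.9   2.01  1.05  0.78  0.72] pos [ 0.5001 -0.0844  0.1755] F [-0.  -0.5  0.2] open 0.009 0.0
shift [-0.0139  0.      0.0165]
rot [-0.21  0.25 -0.1 ]  then shift [-0.014  -0.      0.0165]
side cradle_strap [(array([0.06 , 0.02 , 0.096]), 0.6)]
side strap_tip [(array([0.059, 0.016, 0.096]), 0.56)]
top cradle_strap []
top strap_tip []
```

Emit:
play_rows:
  translation:
    - [-0.007, 0, 0.007]
    - [-0.007, 0, 0.009]
    - [-0.004, 0, 0.008]
    - [-0.003, 0, 0.007]
    - [-0.002, 0, 0.005]
    - [0, 0, 0.004]
    - [0, 0, 0.003]
    - [0, 0, 0.002]
    - [0, 0, 0]
    - [0, 0, 0]
  delta_rot:
    - [0, 0, 0]
    - [0, 0, 0]
    - [0, 0, 0]
    - [0, 0, 0]
    - [0, 0, 0]
    - [0, 0, 0]
    - [0, 0, 0]
    - [0, 0, 0]
    - [0, 0, 0]
    - [0, 0, 0]
  grip: [-1, -1, -1, -1, -1, -1, -1, -1, -1, -1]

```text
clock: 29.45
tool_pos: [0.522, -0.082, 0.1327]
eef_rot: [-0.056, 0.998, -0.003, 0.002]
contact_force: [-4.3, -0.8, 19.3]
opening: 0.008
finger_force: 9.7
```

```bash
python3 -c "
from h import *
tip();to(cr(.062,-.005,.1315),186.5);strap()"
```

```text
tip in cradle [ 0.0616 -0.0043  0.0687]
t 29.45 q [ 0.54  0.98 -0.84  1.97  1.13  0.76  0.68] pos [ 0.522  -0.082   0.1327] F [-4.3 -0.8 19.3] open 0.008 9.7
shift [-0.001   0.0001  0.0012]
rot [-0.33  0.24 -0.05]  then shift [-0.001   0.0001  0.0012]
side cradle_strap [(array([ 0.057, -0.01 ,  0.071]), 0.77)]
side strap_tip [(array([ 0.058, -0.015,  0.071]), 0.65)]
top cradle_strap [(array([ 0.062, -0.05 ,  0.07 ]), 0.41)]
top strap_tip [(array([ 0.065, -0.047,  0.069]), 0.41)]
```

Emit:
play_rows:
  translation:
    - [0, 0, -0.01]
    - [0, 0, -0.03]
    - [0, 0, -0.04]
    - [0, 0, -0.04]
    - [0, 0, 0]
    - [0, 0, 0]
  delta_rot:
    - [0, 0, 0]
    - [0, 0, 0]
    - [0, 0, 0]
    - [0, 0, 0]
    - [0, 0, 0]
    - [0, 0, 0]
  grip: [-1, -1, -1, -1, -1, -1]

```text
clock: 30.5
tool_pos: [0.5212, -0.0822, 0.25]
eef_rot: [-0.056, 0.998, -0.002, 0.001]
contact_force: [-0.4, -1.0, -0.0]
opening: 0.003
finger_force: 0.0
```

```bash
python3 - <<'E'
from h import *
tip();strap();print(r.get_state()['contact_force'])
for t in('bar','cradle_strap'):
  for y in r.silhouettes('side',t)[:1]:
    ys,xs=np.nonzero(y['pixels']);print(t,round(y['confidence'],2),len(xs),xs.min(),xs.max(),ys.min(),ys.max())
for a in(0,.08,.15):
    print(a,'lip end top, tip underside',proj('side',[cr(.055,.036-.086*np.cos(a)+.0125*np.sin(a),.066+.086*np.sin(a)+.0125*np.cos(a)),cr(.055,.036-.086*np.cos(a)-.0025*np.sin(a),.066+.086*np.sin(a)-.0025*np.cos(a))]).round(1).tolist())
im=r.snapshot('side');g=cv2.cvtColor(im,cv2.COLOR_BGR2GRAY)
print(g[238:262,236].tolist(),g[300:345,236].tolist())
for x in(249,251,253,256):print(x,g[240:275,x].tolist())
E
```

```text
tip in cradle [ 0.0615 -0.0034  0.186 ]
side cradle_strap [(array([ 0.061, -0.011,  0.071]), 0.81)]
side strap_tip [(array([ 0.06 , -0.01 ,  0.069]), 0.58), (array([-0.016,  0.001,  0.098]), 0.51)]
top cradle_strap [(array([ 0.066, -0.048,  0.071]), 0.61)]
top strap_tip [(array([ 0.131, -0.16 ,  0.024]), 0.48), (array([ 0.068, -0.047,  0.07 ]), 0.37)]
[-0.85924569  0.08867344 -0.24374927]
bar 0.73 1408 224 246 247 335
cradle_strap 0.85 241 208 260 246 256
0 lip end top, tip underside [[259.9, 248.2], [259.8, 255.4]]
0.08 lip end top, tip underside [[259.2, 244.9], [259.8, 252.1]]
0.15 lip end top, tip underside [[258.3, 242.1], [259.5, 249.2]]
[207, 207, 208, 209, 209, 211, 210, 191, 138, 77, 64, 101, 138, 154, 155, 142, 113, 87, 73, 77, 86, 90, 92, 97] [109, 108, 109, 109, 108, 109, 109, 104, 87, 57, 56, 76, 64, 33, 18, 15, 13, 16, 16, 16, 17, 17, 15, 18, 15, 15, 17, 17, 15, 16, 16, 17, 17, 24, 43, 61, 70, 71, 70, 70, 69, 70, 70, 71, 71]
249 [209, 209, 210, 209, 196, 161, 126, 118, 134, 166, 182, 180, 160, 123, 97, 104, 122, 129, 128, 122, 107, 90, 86, 87, 89, 88, 88, 87, 83, 76, 70, 70, 68, 72, 72]
251 [209, 210, 210, 207, 186, 135, 82, 65, 103, 156, 180, 171, 130, 82, 56, 53, 53, 52, 52, 52, 51, 51, 50, 50, 50, 50, 50, 50, 50, 49, 49, 50, 49, 50, 49]
253 [209, 208, 210, 205, 191, 168, 152, 148, 154, 171, 182, 171, 131, 83, 69, 82, 88, 89, 88, 88, 88, 88, 88, 88, 85, 79, 73, 70, 69, 67, 66, 67, 66, 65, 66]
256 [209, 209, 209, 209, 207, 198, 186, 185, 185, 175, 163, 160, 150, 125, 138, 183, 204, 208, 208, 208, 206, 207, 206, 206, 204, 202, 199, 198, 198, 196, 193, 187, 181, 175, 173]
```

```bash
python3 - <<'E'
from h import *
g=cv2.cvtColor(r.snapshot('side'),cv2.COLOR_BGR2GRAY)
for a in(0,.08):print(a,proj('side',[cr(.055,.036-q*np.cos(a),.066+q*np.sin(a)-.0025) for q in(.02,.045,.065,.08)]).round(1).tolist())
for x in(216,221,226,231,240,245):print(x,g[244:262,x].tolist())
E
```

```text
0 [[221.8, 257.4], [236.3, 256.6], [247.8, 256.0], [256.4, 255.6]]
0.08 [[221.8, 256.6], [236.2, 254.9], [247.7, 253.5], [256.3, 252.5]]
216 [208, 194, 165, 138, 123, 126, 145, 170, 183, 186, 173, 137, 104, 107, 136, 162, 167, 147]
221 [210, 211, 208, 199, 184, 169, 167, 175, 183, 180, 159, 127, 114, 123, 129, 125, 113, 100]
226 [210, 199, 161, 100, 56, 91, 147, 175, 184, 175, 144, 107, 95, 102, 110, 112, 111, 113]
231 [210, 196, 152, 100, 74, 70, 73, 75, 76, 75, 74, 74, 74, 76, 75, 74, 76, 81]
240 [210, 208, 200, 189, 181, 177, 181, 184, 183, 164, 129, 111, 113, 115, 109, 95, 81, 75]
245 [191, 161, 135, 126, 136, 160, 177, 185, 177, 148, 114, 101, 113, 135, 155, 153, 134, 119]
```

```bash
python3 -c "
from h import *
print(r.finish_job())"
```

```text
the job is handed in; nothing more can be done
None
```

I handed the job in at about 31 s of the 64 s, and no pass or fail result came back: the bar is level in the cradle with its heavy end holding the blue pad down, the strap measured about 0.03 rad from fully closed (limit 0.08), and the arm never went near the weight or the vial.

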